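# Hold the green scrap bin open, then let it close

## Task

Show how full the green offcut bin on the bench is: press its front lever right down from above so the lid stands wide open, keep it held down for about three seconds, then let go so that the lid drops fully shut. Leave the red bin closed and do not knock the glue bottle.

Things in the scene. Friction and masses are not known exactly. Their poses are not given: they have to be found in the camera images.
- green_lever: Green bin's lever: yellow-striped black pad, 60 mm wide (y), 44 long (x), on two steel bars. Origin: middle of the pad's top face, 141 mm above the bench at rest; x level towards the bin, z up (the face slopes 11 degrees down to the bin). Pivot 110 mm along x, 26 mm lower. Bin front 126 mm along x. Press straight down: 3 to 8 N, 44 mm (0.4 rad) to a firm stop, under 5 mm sideways; springs back.
- green_lid: Lid of the green bin: green plate hinged at the rear edge, away from the lever. Origin: middle of its front edge, underside, 197 mm above the bench when shut; z up when shut. Tilt of z: 0 shut, 1.2 rad wide open (lever fully down) = 3 x lever angle. Falls shut within a second when let go. Bin: fixed green steel, 140 mm deep, 170 wide, 213 high, its middle 196 mm along the lever's x.
- red_lid: Lid of the red bin, which is the same bin in red with the same lever, standing beside the green one. Origin: middle of the lid's front edge, on the side of its lever, 197 mm above the bench; z up when shut. It is to stay shut.
- glue_bottle: Loose yellow glue bottle with orange cap, 56 mm across and 140 mm tall, standing on the bench to one side of the bins. The origin is the centre of its underside, z up.

How it is judged:
On the way, in this order (a step that is already met when the one before it is completed fails the run):
1. the fingers press the green bin's lever and hold its lid at least two thirds open for two seconds (angle between green_lid's own z axis and vertical above 0.8 rad and contact force between the fingers and green_lever above 0.3 N), for 2 s.
2. the green lid has fallen shut (angle between green_lid's own z axis and vertical below 0.08 rad), for 0.2 s.
At the end, for the whole second after the job is handed in: The green lid is shut again (within 0.08 rad) after having been held open by its lever, the red lid is shut (within 0.08 rad), and the glue bottle stands upright (within 10 degrees) within 30 mm of where it was (angle between each of green_lid, red_lid's own z axis and vertical below 0.08 rad and angle between glue_bottle's own z axis and vertical below 0.17 rad and distance of glue_bottle from where it was at the start of the episode below 0.03 m); the robot touches nothing.
It fails at once if the red bin is opened (angle between red_lid's own z axis and vertical above 0.25 rad).
It fails at once if the glue bottle is knocked over (angle between glue_bottle's own z axis and vertical above 0.5 rad).
It also fails if it takes over 32 s, if anything falls off the work surface, if the arm or the gripper's body presses on something with over 40 N, if the wrist force passes 120 N, or if a joint passes its speed limit or range.

## Robot

A 7-joint arm with a two-finger parallel gripper is mounted at the origin on the work surface. World frame = base frame: x ahead of the robot, y to its left, z up, the work surface at z = 0. Lengths are in m, angles in rad, forces in N, time in s.
With the tool pointing down it reaches from about 0.4 to 0.925 m from the base axis. Payload 5.6 kg.
Tool frame: the origin (TCP) lies midway between the tips of the shut fingers; the grasp point (between the pads) lies 19 mm behind it; z points along the fingers, y is the line along which they close (so a half turn about z gives the same grasp; the last joint's range is limited). The gripper opens to 85 mm and grips with 20 to 120 N. Pads are 22 mm wide; open, the fingers measure 114 mm over their backs; the gripper's body (76 mm by 85 mm) begins 54 mm behind the grasp point. The pads swing forward as they close: fully open they stand 13 mm farther back than shut.
Start: joints at [-1.318, 0.468, -0.012, 1.603, 0.006, 1.071, -0.056], TCP at [0.19, 0.622, 0.194] pointing down, gripper open.
Joint ranges: [-2.53, 2.53], [-0.31, 2.02], [-1.57, 1.55], [0.28, 2.44], [-1.29, 4.43], [0.15, 1.84], [-2.92, 2.92]. Speed limits (rad/s): [2.57, 2.57, 3.14, 3.14, 3.14, 3.14, 3.14].

## Interface

Orientations are given as a unit quaternion [x, y, z, w].
In Python, from cell import bot, eyes gives the robot as it stands.
- The arm moves only by the shell command python3 -m jog 'ROWS'. ROWS is JSON, a list of rows, each an object with "linear": the shift along the tool's x, y, z scaled (see below), a list of three; "rotation": the turn, a rotation vector about the tool's x, y, z scaled (see below), a list of three; "claw": the opening, from 0 (shut) to 1 (fully open). In form: [{"linear": [x, y, z], "rotation": [ax, ay, az], "claw": claw}, ...]. A call has 1 to 20 rows; each row is the pose to reach, as a shift and turn from the pose commanded when the call began, along the tool's axes at that moment, turning the shorter way round; what a row does not reach only later rows make up. The controller multiplies each number of a shift by 400 mm and each number of a turn by pi rad. A row lasts 1/12 s, in which the tool goes at most 41.7 mm and 7.16 degrees, less where a joint would pass 70% of its speed; a pose out of reach is approached as far as the arm can. A call with a number of a shift or a turn outside -1 to 1 is refused whole. A call with a gripper value outside its range is refused whole. The fingers move at their own pace and stop on an object; the grip force is fixed at half the most. Time passes only in rows, so rows that repeat a pose let the fingers close. It gives the time, the measured TCP pose, the force, the opening and the grip force at its end, in the units of the state.
- bot.get_state(): the state, without advancing time (a new reading comes with each control period).
- eyes.grab_frame(name): name is "scene" or "top" or "wrist"; returns the picture (420x560x3 uint8, blue, green, red); there is no depth.
- eyes.camera_model(name): a dict with "fx", "fy", "cx", "cy" (pixels), "k1" (the pictures are not rectified: a ray, as slopes to the right and down, at radius r is drawn at 1 + k1 r^2 times it, then the intrinsics apply), "R" (3x3) and "t" (3): a world point X has camera coordinates R X + t. Camera axes: x right, y down, z forward; pixel columns grow to the right and rows downward; lengths in m; the calibration is good to about 2 mm. A picture is of the moment at which its call begins: read the wrist's pose just before it. camera_model takes no time and is no camera call; for the wrist camera it gives the pose at the moment of the call.
- bot.hand_in(): hands the job in; it is judged then, once.
Trained networks look in the newest picture that a camera, given by its name, has taken for a name from the list of things; names that differ only in an ending like _2 or _b are one class to them, and where a whole thing is asked for, a point or a joint stands for the part that bears it (a point fixed in the world has none). Each returns a list of dicts, best first, with "score" (0 to 1); they miss things now and then, are a little off and sometimes report something else, mostly with a low value. They report only what shows in the picture. A call takes as long as a camera call.
- eyes.spot_in(camera, thing): "point" ([column, row] in pixels, amid what is visible of it).
The state is a dict: "time_s": time; "joints": joint angles; "joint_velocities": joint speeds; "tau": joint torques, N m; "tcp_pos": TCP position; "eef_rot": TCP orientation; "force": force on the tool from outside, world axes, zero at the start; "wrist_torque": the same for the moment, N m; "finger_gap": finger opening in m; "grasp_force": force on a finger pad.
Only numpy, scipy, OpenCV 4.12 (cv2) and the standard library are available. Lean on these libraries where they do the work, as an engineer would, in place of code of your own. Each camera call takes 0.05 s, during which the arm holds its last target. There are 200 camera calls.

## Working session

There is one attempt and no reset: what is moved stays moved. The work goes in short steps, Python scripts to look and compute and a shell command to move; the robot and the scene stay as the last step left them, time stands still between calls to the robot, and variables do not carry over. Pictures are saved under pics/ and viewed, at most 10 in all, crops included, and the job is handed in when it is done.

```bash
mkdir -p pics; python3 - <<'E'
from cell import bot, eyes
import cv2, numpy as np
s=bot.get_state(); print({k:np.round(s[k],3) for k in ("time_s","tcp_pos","eef_rot","force","finger_gap")})
for c in ("scene","top"):
    cv2.imwrite(f"pics/{c}1.png",eyes.grab_frame(c))
    for t in ("green_lever","green_lid","red_lid","glue_bottle"):
        print(c,t,[(np.round(d["point"],1).tolist(),round(d["score"],2)) for d in eyes.spot_in(c,t)[:3]])
    m=eyes.camera_model(c); print(np.round(-np.array(m["R"]).T@np.array(m["t"]),3))
E
```

```text
{'time_s': np.float64(0.0), 'tcp_pos': array([0.189, 0.621, 0.193]), 'eef_rot': array([ 0.147,  0.989, -0.001, -0.   ]), 'force': array([-0.422, -0.202, -0.373]), 'finger_gap': np.float64(0.085)}
scene green_lever [([189.9, 217.3], 0.56)]
scene green_lid [([208.9, 260.3], 0.72)]
scene red_lid [([356.6, 197.5], 0.86)]
scene glue_bottle [([414.1, 167.1], 0.61)]
[ 1.315 -0.328  1.216]
top green_lever [([346.7, 226.3], 0.76)]
top green_lid [([349.9, 164.7], 0.78)]
top red_lid [([209.7, 170.5], 0.58)]
top glue_bottle [([121.1, 225.0], 0.92)]
[ 0.262 -0.031  1.728]
```

View pics/scene1.png

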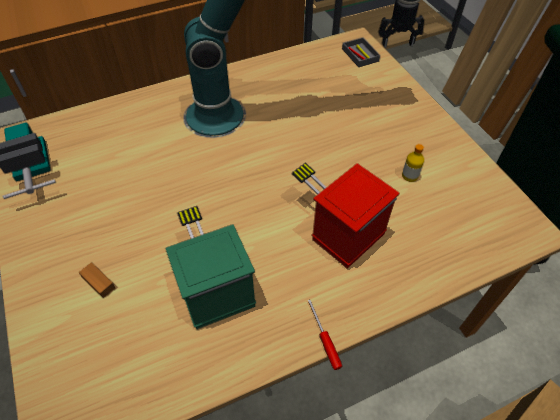

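View pics/top1.png

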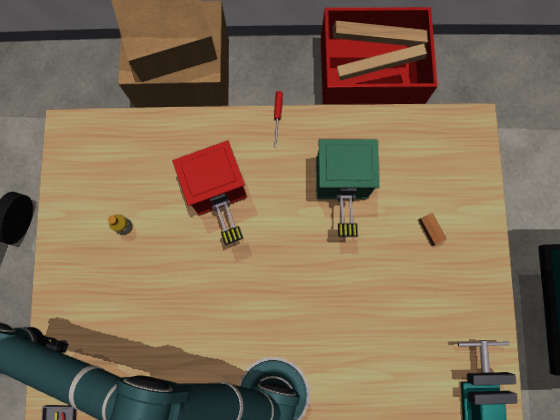

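The top view shows the green lid around (348,160) and its striped pad near (347,230). The red pad is at (231,236), well to the left, and the bottle is at (120,224). In the scene view the green pad is near (190,216). Next I'll work out positions from these.

```bash
cat > h.py <<'E'
from cell import bot, eyes
import cv2, numpy as np
def ray(c,p):
    m=eyes.camera_model(c); d=np.array([(p[0]-m["cx"])/m["fx"],(p[1]-m["cy"])/m["fy"]]); u=d.copy()
    for _ in range(20): u=d/(1+m["k1"]*(u@u))
    R=np.array(m["R"]); return -R.T@np.array(m["t"]), R.T@np.array([*u,1])
def atz(c,p,z):
    o,d=ray(c,p); return o+d*(z-o[2])/d[2]
def pad(c,p,r=18):
    im=cv2.imread(f"pics/{c}1.png"); x,y=map(int,p); w=im[y-r:y+r,x-r:x+r].astype(int)
    m=((w[...,2]>110)&(w[...,1]>100)&(w[...,0]<60)).astype(np.uint8)
    return np.array(cv2.minAreaRect(cv2.findNonZero(m))[0])+[x-r,y-r], m.sum()
E
python3 - <<'E'
from h import *
for c,pg,pr in (("top",(347,230),(231,236)),("scene",(190,216),(304,172))):
    for n,p in (("g",pg),("r",pr)):
        q,k=pad(c,p); print(c,n,q,k,atz(c,q,.141).round(4))
for p in ((319,140),(377,140),(378,199),(317,197)): print("green lid corner",atz("top",p,.2).round(3))
print("pads lid mid",atz("top",(349,197),.205).round(3),"bottle",atz("top",(120,222),.14).round(3))
for n,p in (("red corners",(211,213)),("",(245,201))): print(n,atz("top",p,.2).round(3))
s=bot.get_state(); from scipy.spatial.transform import Rotation as R
print(R.from_quat(s["eef_rot"]).as_matrix().round(4), s["tcp_pos"])
E
python3 -c "
import cv2
a=cv2.imread('pics/top1.png')[130:250,290:410];b=cv2.imread('pics/scene1.png')[195:315,155:275]
cv2.imwrite('pics/crop.png',cv2.resize(cv2.hconcat([a,b]),(800,400),interpolation=2))"
```

```text
top g [347.5 229. ] 75 [ 0.5073 -0.2376  0.141 ]
top r [231.55479431 234.97945213] 68 [0.4933 0.1195 0.141 ]
scene g [188.95000076 214.34999847] 101 [ 0.504  -0.2369  0.141 ]
scene r [302.5 171. ] 86 [0.4903 0.1196 0.141 ]
green lid corner [ 0.775 -0.153  0.2  ]
green lid corner [ 0.773 -0.331  0.2  ]
green lid corner [ 0.588 -0.325  0.2  ]
green lid corner [ 0.596 -0.142  0.2  ]
pads lid mid [ 0.594 -0.237  0.205] bottle [0.538 0.467 0.14 ]
red corners [0.552 0.176 0.2  ]
 [0.587 0.074 0.2  ]
[[-9.565e-01  2.916e-01  0.000e+00]
 [ 2.916e-01  9.565e-01 -0.000e+00]
 [-1.000e-04 -0.000e+00 -1.000e+00]] [0.18952562 0.62173706 0.19417628]
```

View pics/crop.png

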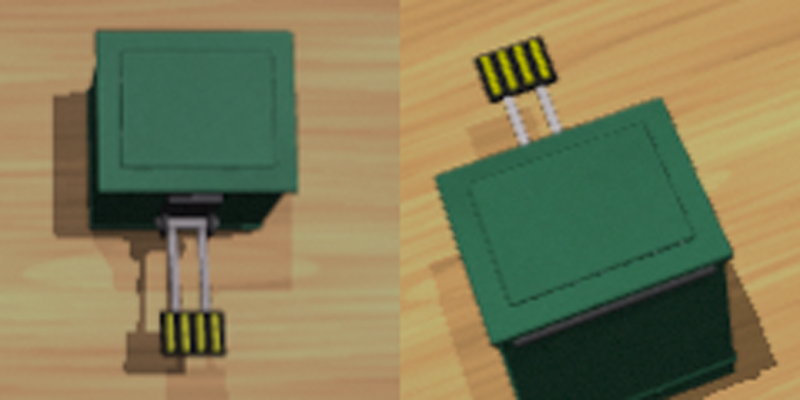

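The pad centre is at about (0.506, -0.237, 0.141) and the bin's yaw is about 0. I'll shut the fingers, rise, and approach past the red bin well above everything.

```bash
python3 -m jog '[{"linear":[-0.04,-0.03,-0.04],"rotation":[0,0,-0.02],"claw":0},{"linear":[-0.1,-0.07,-0.1],"rotation":[0,0,-0.04],"claw":0},{"linear":[-0.16,-0.11,-0.15],"rotation":[0,0,-0.06],"claw":0},{"linear":[-0.76,-0.526,-0.275],"rotation":[0,0,-0.094],"claw":0},{"linear":[-0.76,-0.526,-0.275],"rotation":[0,0,-0.094],"claw":0},{"linear":[-0.76,-0.526,-0.275],"rotation":[0,0,-0.094],"claw":0},{"linear":[-0.76,-0.526,-0.275],"rotation":[0,0,-0.094],"claw":0},{"linear":[-0.76,-0.526,-0.275],"rotation":[0,0,-0.094],"claw":0},{"linear":[-0.76,-0.526,-0.275],"rotation":[0,0,-0.094],"claw":0},{"linear":[-0.76,-0.526,-0.275],"rotation":[0,0,-0.094],"claw":0},{"linear":[-0.76,-0.526,-0.275],"rotation":[0,0,-0.094],"claw":0},{"linear":[-0.76,-0.526,-0.275],"rotation":[0,0,-0.094],"claw":0},{"linear":[-0.76,-0.526,-0.275],"rotation":[0,0,-0.094],"claw":0},{"linear":[-0.76,-0.526,-0.275],"rotation":[0,0,-0.094],"claw":0}]'
```

```text
time_s: 1.67
tcp_pos: [0.4176, 0.3333, 0.3039]
eef_rot: [-0.001, 1.0, 0.0, -0.0]
force: [0.4, -0.5, -0.5]
finger_gap: 0.0
grasp_force: 0.0
```

```bash
python3 -m jog '[{"linear":[-0.01,-0.06,0],"rotation":[0,0,0],"claw":0},{"linear":[-0.05,-0.955,0],"rotation":[0,0,0],"claw":0},{"linear":[-0.05,-0.955,0],"rotation":[0,0,0],"claw":0},{"linear":[-0.05,-0.955,0],"rotation":[0,0,0],"claw":0},{"linear":[-0.05,-0.955,0],"rotation":[0,0,0],"claw":0},{"linear":[-0.05,-0.955,0],"rotation":[0,0,0],"claw":0},{"linear":[-0.05,-0.955,0],"rotation":[0,0,0],"claw":0},{"linear":[-0.05,-0.955,0],"rotation":[0,0,0],"claw":0},{"linear":[-0.05,-0.955,0],"rotation":[0,0,0],"claw":0},{"linear":[-0.05,-0.955,0],"rotation":[0,0,0],"claw":0},{"linear":[-0.05,-0.955,0],"rotation":[0,0,0],"claw":0},{"linear":[-0.05,-0.955,0],"rotation":[0,0,0],"claw":0},{"linear":[-0.05,-0.955,0],"rotation":[0,0,0],"claw":0}]'
```

```text
time_s: 2.75
tcp_pos: [0.4388, -0.0479, 0.3039]
eef_rot: [-0.001, 1.0, 0.0, -0.0]
force: [0.1, -0.2, 0.6]
finger_gap: -0.0004
grasp_force: 0.0
```

```bash
python3 -m jog '[{"linear":[-0.03,-0.06,0],"rotation":[0,0,0],"claw":0},{"linear":[-0.168,-0.47,0.1],"rotation":[0,0,0],"claw":0},{"linear":[-0.168,-0.47,0.1],"rotation":[0,0,0],"claw":0},{"linear":[-0.168,-0.47,0.1],"rotation":[0,0,0],"claw":0},{"linear":[-0.168,-0.47,0.1],"rotation":[0,0,0],"claw":0},{"linear":[-0.168,-0.47,0.15],"rotation":[0,0,0],"claw":0},{"linear":[-0.168,-0.47,0.2],"rotation":[0,0,0],"claw":0},{"linear":[-0.168,-0.47,0.25],"rotation":[0,0,0],"claw":0},{"linear":[-0.168,-0.47,0.29],"rotation":[0,0,0],"claw":0},{"linear":[-0.168,-0.47,0.31],"rotation":[0,0,0],"claw":0},{"linear":[-0.168,-0.47,0.31],"rotation":[0,0,0],"claw":0},{"linear":[-0.168,-0.47,0.31],"rotation":[0,0,0],"claw":0}]' && python3 - <<'E'
from h import *
print(np.round(bot.get_state()["tcp_pos"],4))
a=eyes.grab_frame("top");b=eyes.grab_frame("scene"); w=eyes.grab_frame("wrist")
f=lambda i:cv2.resize(i,(400,300))
cv2.imwrite("pics/c2.png",cv2.vconcat([cv2.hconcat([cv2.resize(a[150:270,280:440],(400,300)),cv2.resize(b[160:280,120:280],(400,300))]),cv2.hconcat([f(w),f(b)])]))
E
```

```text
time_s: 3.75
tcp_pos: [0.5066, -0.2369, 0.1802]
eef_rot: [-0.001, 1.0, 0.0, -0.0]
force: [-0.3, 0.3, -0.1]
finger_gap: 0.0001
grasp_force: 0.0
[ 0.5066 -0.2369  0.1802]
```

View pics/c2.png

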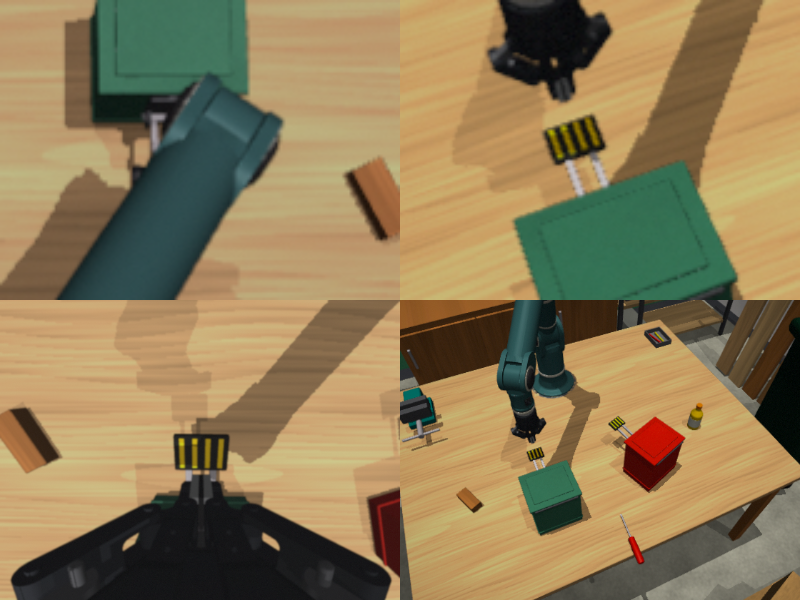

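The fingers are centred over the pad in y: in the wrist view the tips are at about 203 and the pad is at about 201. Now I press down and watch the force.

```bash
python3 -m jog '[{"linear":[0,0,0.03],"rotation":[0,0,0],"claw":0},{"linear":[0,0,0.06],"rotation":[0,0,0],"claw":0},{"linear":[0,0,0.08],"rotation":[0,0,0],"claw":0},{"linear":[0,0,0.095],"rotation":[0,0,0],"claw":0},{"linear":[0,0,0.105],"rotation":[0,0,0],"claw":0},{"linear":[0,0,0.115],"rotation":[0,0,0],"claw":0},{"linear":[0,0,0.125],"rotation":[0,0,0],"claw":0},{"linear":[0,0,0.135],"rotation":[0,0,0],"claw":0},{"linear":[0,0,0.145],"rotation":[0,0,0],"claw":0},{"linear":[0,0,0.155],"rotation":[0,0,0],"claw":0},{"linear":[0,0,0.165],"rotation":[0,0,0],"claw":0},{"linear":[0,0,0.175],"rotation":[0,0,0],"claw":0},{"linear":[0,0,0.185],"rotation":[0,0,0],"claw":0},{"linear":[0,0,0.19],"rotation":[0,0,0],"claw":0},{"linear":[0,0,0.195],"rotation":[0,0,0],"claw":0},{"linear":[0,0,0.195],"rotation":[0,0,0],"claw":0}]' && python3 - <<'E'
from h import *
b=eyes.grab_frame("scene"); s=bot.get_state(); print(s["time_s"],s["force"],s["tcp_pos"])
cv2.imwrite("pics/c3.png",cv2.resize(b[100:340,90:410],(800,600)))
E
```

```text
time_s: 5.23
tcp_pos: [0.5054, -0.2382, 0.1022]
eef_rot: [0.0, 1.0, 0.0, -0.0]
force: [-2.5, 0.4, 6.5]
finger_gap: -0.0
grasp_force: 2.6
5.2833 [-3.21779922  0.65255878  6.08986739] [ 0.50540052 -0.2382254   0.10237157]
```

View pics/c3.png

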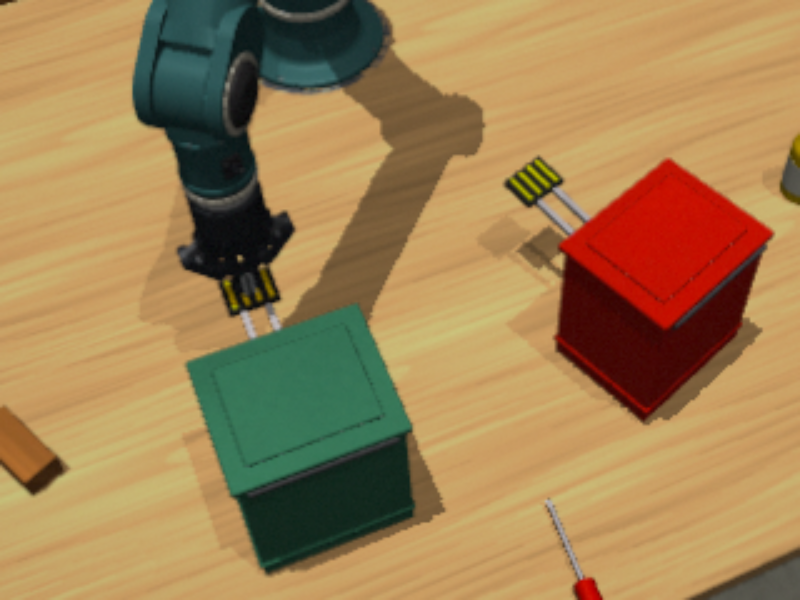

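The picture shows the finger on the pad at crop (250,290), but the lid still looks shut. I'll look again, with numbers.

```bash
python3 - <<'E'
from h import *
b=eyes.grab_frame("scene"); a=eyes.grab_frame("top"); s=bot.get_state(); print(s["time_s"],s["force"],s["tcp_pos"],s["eef_rot"])
cv2.imwrite("pics/c4.png",cv2.hconcat([cv2.resize(b[130:290,110:270],(400,400),interpolation=2),cv2.resize(a[100:260,270:430],(400,400),interpolation=2)]))
# expected tip pixel in scene
m=eyes.camera_model("scene")
for X in ([*s["tcp_pos"]],[0.506,-0.237,.141],[0.505,-.237,.097]):
    c=np.array(m["R"])@X+m["t"]; u=c[:2]/c[2]; u=u*(1+m["k1"]*(u@u)); print(u*[m["fx"],m["fy"]]+[m["cx"],m["cy"]])
E
```

```text
5.3833 [-2.48942573  1.03499803  5.22288301] [ 0.5054351  -0.23823629  0.10252331] [ 3.70333147e-04  9.99999857e-01  2.59751665e-04 -2.84545184e-04]
[190.68495235 222.8262955 ]
[189.13152758 214.88804789]
[191.33755506 223.67601668]
```

View pics/c4.png

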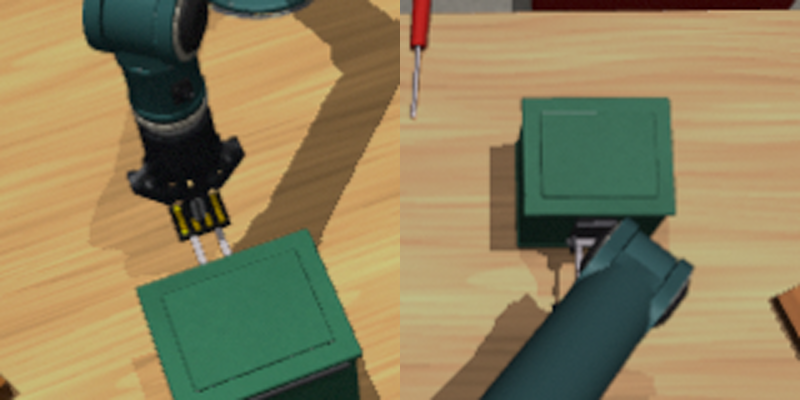

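```bash
python3 - <<'E'
from h import *
w=eyes.grab_frame("wrist"); b=eyes.grab_frame("scene"); o=cv2.imread("pics/scene1.png")
z=lambda i:cv2.resize(i[190:250,160:220],(400,400),interpolation=cv2.INTER_CUBIC)
W=cv2.resize(w[150:420,100:460],(267,200))
cv2.imwrite("pics/c5.png",cv2.vconcat([cv2.hconcat([z(o),z(b)]),cv2.copyMakeBorder(W,0,0,0,533,0)]))
def px(c,X):
    m=eyes.camera_model(c); q=np.array(m["R"])@X+m["t"]; u=q[:2]/q[2]; return (u*(1+m["k1"]*(u@u))*[m["fx"],m["fy"]]+[m["cx"],m["cy"]]).round(1)
s=bot.get_state(); print(s["time_s"],s["force"],s["tcp_pos"],s["joints"])
print("wrist tcp px",px("wrist",s["tcp_pos"]),"pad rest",px("wrist",[.506,-.237,.141]),"down",px("wrist",[.506,-.237,.097]), "start tcp in scene",px("scene",[.19,.622,.194]))
print(eyes.spot_in("wrist","green_lever"))
E
```

```text
5.4833 [-3.39642165  1.48355369  5.63836571] [ 0.50546211 -0.23822949  0.1025892 ] [-0.05540511  0.46776774  0.55653405  1.93371724 -0.32877526  0.83080832
  2.24780701]
wrist tcp px [280.7 234.7] pad rest [283.  262.2] down [282.5 232.5] start tcp in scene [394.6  57.6]
[{'point': [282.1, 240.3], 'score': 0.85}]
```

View pics/c5.png

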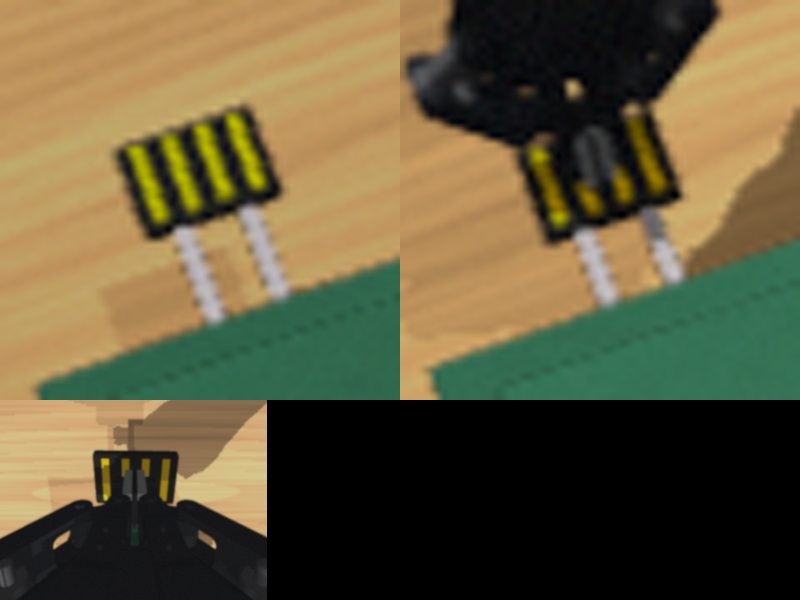

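Compared with the rest picture, the lid's front edge has risen only about 3 px. The visible fingertips in the wrist view are at row 251, where the reported TCP should appear at row 235. The real tips therefore sit about 30–35 mm higher than reported, and the lever has barely started to move. I'll press on, guided by the force.

```bash
python3 -m jog '[{"linear":[0,0,0.01],"rotation":[0,0,0],"claw":0},{"linear":[0,0,0.02],"rotation":[0,0,0],"claw":0},{"linear":[0,0,0.03],"rotation":[0,0,0],"claw":0},{"linear":[0,0,0.04],"rotation":[0,0,0],"claw":0},{"linear":[0,0,0.05],"rotation":[0,0,0],"claw":0},{"linear":[0,0,0.06],"rotation":[0,0,0],"claw":0},{"linear":[0,0,0.07],"rotation":[0,0,0],"claw":0},{"linear":[0,0,0.075],"rotation":[0,0,0],"claw":0},{"linear":[0,0,0.08],"rotation":[0,0,0],"claw":0},{"linear":[0,0,0.08],"rotation":[0,0,0],"claw":0}]' && python3 - <<'E'
from h import *
b=eyes.grab_frame("scene"); s=bot.get_state(); print(s["time_s"],s["force"],s["tcp_pos"])
cv2.imwrite("pics/c6.png",cv2.resize(b[130:310,110:350],(640,480)))
E
```

```text
time_s: 6.37
tcp_pos: [0.5051, -0.2385, 0.0701]
eef_rot: [0.001, 1.0, 0.0, -0.001]
force: [-3.0, -0.1, 4.2]
finger_gap: -0.0
grasp_force: 2.5
6.4167 [-4.83130919 -0.92726579  5.26007963] [ 0.5051312  -0.23848353  0.07020924]
```

View pics/c6.png

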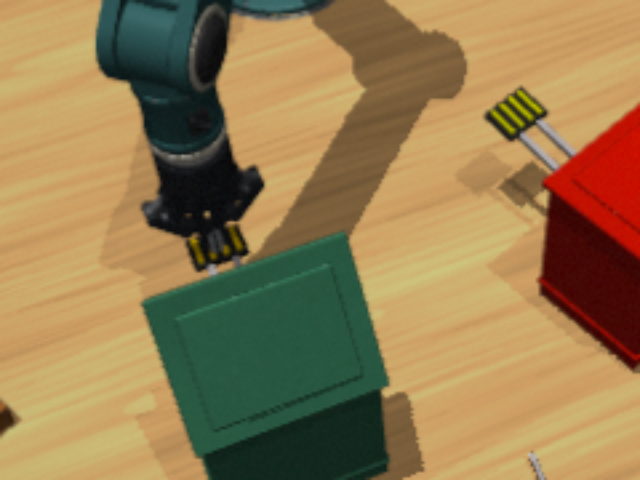

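```bash
cat >> h.py <<'E'
def px(c,X):
    m=eyes.camera_model(c); q=np.array(m["R"])@X+m["t"]; u=q[:2]/q[2]; return (u*(1+m["k1"]*(u@u))*[m["fx"],m["fy"]]+[m["cx"],m["cy"]]).round(1)
def table():
    for th in np.arange(0,1.3,.2):
        f=lambda y:px("scene",[.774-.146*np.cos(th)-.016*np.sin(-th),y,.197+.146*np.sin(th)+.016*np.cos(th)])
        print(round(th,1),f(-.33),f(-.147))
E
python3 -c "
from h import *
table()
for z in (.141,.12,.11,.10,.097): print(z,px('scene',[.505,-.237,z]))
im=cv2.imread('pics/scene1.png')
"
```

```text
0.0 [164.  246.9] [233.2 222. ]
0.2 [162.4 242.5] [233.2 217.3]
0.4 [161.5 240.2] [234.1 214.4]
0.6 [161.5 240.1] [235.8 213.7]
0.8 [162.3 242.5] [238.5 215.3]
1.0 [164.  247.4] [242.  219.4]
1.2 [166.7 254.9] [246.3 225.9]
0.141 [189.  214.6]
0.12 [190.1 219. ]
0.11 [190.7 221. ]
0.1 [191.2 223.1]
0.097 [191.3 223.7]
```

The lid is now about 0.8–0.9 rad open and the pad has come down to about 0.107 m, so roughly 10 mm is left. I'll press the rest and hold.

```bash
python3 -m jog '[{"linear":[0,0,0.0075],"rotation":[0,0,0],"claw":0},{"linear":[0,0,0.015],"rotation":[0,0,0],"claw":0},{"linear":[0,0,0.02],"rotation":[0,0,0],"claw":0},{"linear":[0,0,0.02],"rotation":[0,0,0],"claw":0}]' && python3 - <<'E'
from h import *
b=eyes.grab_frame("scene"); s=bot.get_state(); print(s["time_s"],s["force"],s["tcp_pos"])
cv2.imwrite("pics/c7.png",cv2.resize(b[130:310,110:350],(640,480)))
E
```

```text
time_s: 6.75
tcp_pos: [0.506, -0.2385, 0.0622]
eef_rot: [0.0, 1.0, -0.0, 0.0]
force: [-2.1, -1.5, 4.3]
finger_gap: -0.0002
grasp_force: 2.1
6.8 [-2.18589149 -0.52579531  3.8502855 ] [ 0.5059954  -0.23850133  0.06232807]
```

View pics/c7.png

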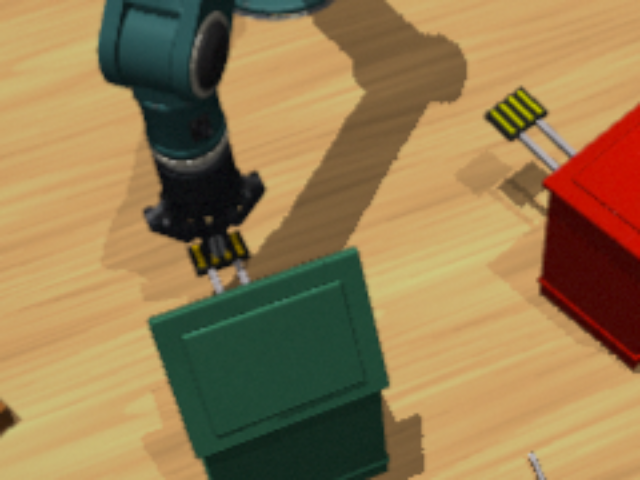

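The lid is about 1.05 rad open and the stop hasn't been reached. I'll go 5 mm further in small steps and hold.

```bash
python3 -m jog '[{"linear":[0,0,0.005],"rotation":[0,0,0],"claw":0},{"linear":[0,0,0.0075],"rotation":[0,0,0],"claw":0},{"linear":[0,0,0.01],"rotation":[0,0,0],"claw":0},{"linear":[0,0,0.0125],"rotation":[0,0,0],"claw":0},{"linear":[0,0,0.0125],"rotation":[0,0,0],"claw":0},{"linear":[0,0,0.0125],"rotation":[0,0,0],"claw":0}]'
```

```text
time_s: 7.3
tcp_pos: [0.5066, -0.2386, 0.0594]
eef_rot: [0.0, 1.0, 0.0, 0.001]
force: [-7.0, 1.8, 19.3]
finger_gap: 0.0002
grasp_force: 10.4
```

Firm stop reached at 19 N. I'll ease off 1 mm and hold for about 3 s.

```bash
python3 -m jog '[{"linear":[0,0,-0.0025],"rotation":[0,0,0],"claw":0},{"linear":[0,0,-0.0025],"rotation":[0,0,0],"claw":0},{"linear":[0,0,-0.0025],"rotation":[0,0,0],"claw":0},{"linear":[0,0,-0.0025],"rotation":[0,0,0],"claw":0},{"linear":[0,0,-0.0025],"rotation":[0,0,0],"claw":0},{"linear":[0,0,-0.0025],"rotation":[0,0,0],"claw":0},{"linear":[0,0,-0.0025],"rotation":[0,0,0],"claw":0},{"linear":[0,0,-0.0025],"rotation":[0,0,0],"claw":0},{"linear":[0,0,-0.0025],"rotation":[0,0,0],"claw":0},{"linear":[0,0,-0.0025],"rotation":[0,0,0],"claw":0},{"linear":[0,0,-0.0025],"rotation":[0,0,0],"claw":0},{"linear":[0,0,-0.0025],"rotation":[0,0,0],"claw":0},{"linear":[0,0,-0.0025],"rotation":[0,0,0],"claw":0},{"linear":[0,0,-0.0025],"rotation":[0,0,0],"claw":0},{"linear":[0,0,-0.0025],"rotation":[0,0,0],"claw":0},{"linear":[0,0,-0.0025],"rotation":[0,0,0],"claw":0},{"linear":[0,0,-0.0025],"rotation":[0,0,0],"claw":0},{"linear":[0,0,-0.0025],"rotation":[0,0,0],"claw":0}]'; python3 -m jog '[{"linear":[0,0,0],"rotation":[0,0,0],"claw":0},{"linear":[0,0,0],"rotation":[0,0,0],"claw":0},{"linear":[0,0,0],"rotation":[0,0,0],"claw":0},{"linear":[0,0,0],"rotation":[0,0,0],"claw":0},{"linear":[0,0,0],"rotation":[0,0,0],"claw":0},{"linear":[0,0,0],"rotation":[0,0,0],"claw":0},{"linear":[0,0,0],"rotation":[0,0,0],"claw":0},{"linear":[0,0,0],"rotation":[0,0,0],"claw":0},{"linear":[0,0,0],"rotation":[0,0,0],"claw":0},{"linear":[0,0,0],"rotation":[0,0,0],"claw":0},{"linear":[0,0,0],"rotation":[0,0,0],"claw":0},{"linear":[0,0,0],"rotation":[0,0,0],"claw":0},{"linear":[0,0,0],"rotation":[0,0,0],"claw":0},{"linear":[0,0,0],"rotation":[0,0,0],"claw":0},{"linear":[0,0,0],"rotation":[0,0,0],"claw":0}]'
```

```text
time_s: 8.8
tcp_pos: [0.5065, -0.2386, 0.0599]
eef_rot: [0.0, 1.0, 0.0, 0.001]
force: [-4.5, 1.2, 16.0]
finger_gap: 0.0
grasp_force: 8.1
time_s: 10.05
tcp_pos: [0.5064, -0.2386, 0.0599]
eef_rot: [0.0, 1.0, 0.0, 0.001]
force: [-5.0, 0.1, 15.1]
finger_gap: -0.0003
grasp_force: 8.1
```

The lever was held at the stop for over 3 s. Now I lift straight off.

```bash
python3 -m jog '[{"linear":[0,0,-0.04],"rotation":[0,0,0],"claw":0},{"linear":[0,0,-0.1],"rotation":[0,0,0],"claw":0},{"linear":[0,0,-0.17],"rotation":[0,0,0],"claw":0},{"linear":[0,0,-0.25],"rotation":[0,0,0],"claw":0},{"linear":[0,0,-0.33],"rotation":[0,0,0],"claw":0},{"linear":[0,0,-0.4],"rotation":[0,0,0],"claw":0},{"linear":[0,0,-0.45],"rotation":[0,0,0],"claw":0},{"linear":[0,0,-0.45],"rotation":[0,0,0],"claw":0},{"linear":[0,0,-0.45],"rotation":[0,0,0],"claw":0},{"linear":[0,0,-0.45],"rotation":[0,0,0],"claw":0},{"linear":[0,0,-0.45],"rotation":[0,0,0],"claw":0},{"linear":[0,0,-0.45],"rotation":[0,0,0],"claw":0},{"linear":[0,0,-0.45],"rotation":[0,0,0],"claw":0},{"linear":[0,0,-0.45],"rotation":[0,0,0],"claw":0},{"linear":[0,0,-0.45],"rotation":[0,0,0],"claw":0},{"linear":[0,0,-0.45],"rotation":[0,0,0],"claw":0},{"linear":[0,0,-0.45],"rotation":[0,0,0],"claw":0},{"linear":[0,0,-0.45],"rotation":[0,0,0],"claw":0},{"linear":[0,0,-0.45],"rotation":[0,0,0],"claw":0},{"linear":[0,0,-0.45],"rotation":[0,0,0],"claw":0}]' && python3 - <<'E'
from h import *
b=eyes.grab_frame("scene"); s=bot.get_state(); print(s["time_s"],s["force"],s["tcp_pos"])
o=cv2.imread("pics/scene1.png")
c=lambda i:cv2.resize(i[130:310,110:430],(640,360))[:,:]
cv2.imwrite("pics/c8.png",cv2.resize(cv2.vconcat([o[130:330,110:450],b[130:330,110:450]]),(510,600)))
E
```

```text
time_s: 11.72
tcp_pos: [0.5059, -0.2382, 0.2383]
eef_rot: [0.0, 1.0, -0.0, 0.0]
force: [-0.7, -0.1, -0.3]
finger_gap: 0.0
grasp_force: 0.0
11.7667 [0.48877751 0.41063766 0.58449782] [ 0.50584145 -0.23820978  0.23824022]
```

View pics/c8.png

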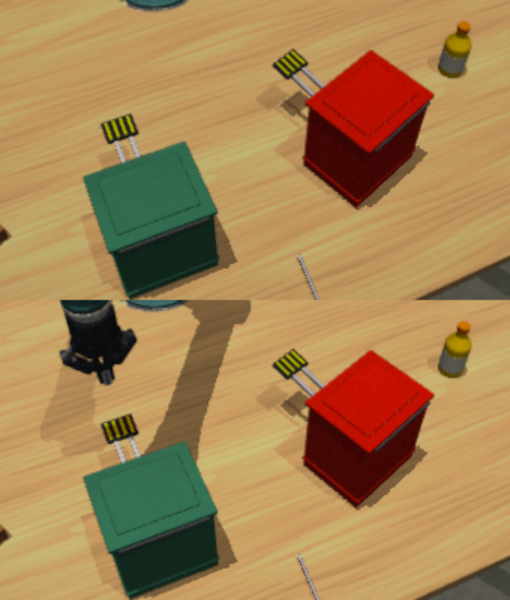

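The green lid is shut again: its corners at (85,480) and (185,445) match the start picture exactly. The red lid and the bottle haven't moved, and the gripper is clear, so I'll hand in.

```bash
python3 -c "
from cell import bot
print(bot.hand_in())"
```

```text
the job is handed in; nothing more can be done
None
```

The job is handed in (no verdict was returned): I pressed the green lever to its firm stop, held it there for about 3 s and released it; the last picture shows the green lid shut, the red lid still closed and the glue bottle where it was.

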